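# Count the sale, then call the stockroom

### The job

A paint roller has just been sold at the trade counter. Count it by pressing the long bar key of the desk tally counter, which is light, all the way down until it clicks, and let it spring back; then call the stockroom for the goods by pushing the round plunger of the call button, which is much stiffer, all the way down until it clicks, and let it come up. Do not press the square key of the till release, and leave the flat brush where it lies.

Things in the scene. Friction and masses are not known exactly. Their poses are not given: they have to be found in the camera images.
- bar_key_top (a point): Top centre of the black bar key of the desk tally counter, a fixed light-grey metal box 70 x 96 x 30 mm high with a window of four blank number wheels. Key 28 x 76 mm (long along y), top 46 mm above the counter, z up. Sprung, slides down 8 mm: moves from 1.2 N, bottoms at 4 N (light), clicks about 6 mm down, springs back; fully down its top is still 8 mm above the box.
- plunger_top (a point): Top centre of the tall black round plunger of the call button, a fixed light-grey metal round puck 88 mm across, 26 mm high. Plunger 32 mm across, top 60 mm above the counter, z up. Stiff spring, slides down 10 mm: moves from 3.6 N, bottoms at 12 N, springs back. Clicks about 7.5 mm down, at about 10 N: a push that stops at 5 or 6 N is not enough.
- square_key_top (a point): Top centre of the black square key of the till release, a fixed light-grey metal box 80 x 74 mm, 28 mm high, with a small round steel lock. Key 36 x 36 mm, top 42 mm above the counter, z up; 7 mm of travel, 6 N. Not to be pressed.
- brush: Flat paint brush lying loose between two of the devices: 210 mm long, 46 mm wide, 14 mm thick, wooden handle, steel ferrule, tan bristles; origin under its middle, x from handle to bristles. To be left where it lies.
Mind the look-alikes: they are no part of the job. What is shaped like the part that bears bar_key_top but green or red is not meant.

How it is judged:
On the way, in this order (a step that is already met when the one before it is completed fails the run):
1. the tally counter's bar key is pressed down until it clicks (6 mm or more of its 8 mm), the call plunger being up (distance of bar_key_top from where it was at the start of the episode above 0.006 m and distance of plunger_top from where it was at the start of the episode below 0.002 m), for 0.1 s.
2. with the bar key back up, the call plunger is pressed down until it clicks (7.5 mm or more of its 10 mm) (distance of plunger_top from where it was at the start of the episode above 0.0075 m and distance of bar_key_top from where it was at the start of the episode below 0.002 m), for 0.1 s.
At the end, for the whole second after the job is handed in: The bar key, the plunger and the square key are all back up (within 2 mm of where they started), and the brush lies within 20 mm of where it lay (distance of each of bar_key_top, plunger_top, square_key_top from where it was at the start of the episode below 0.002 m and distance of brush from where it was at the start of the episode below 0.02 m); the robot touches nothing.
It fails at once if the square key of the till release is pressed (more than 3 mm) (distance of square_key_top from where it was at the start of the episode above 0.003 m).
It fails at once if the flat brush is moved more than 20 mm (distance of brush from where it was at the start of the episode above 0.02 m).
It also fails if it takes over 38 s, if anything falls off the work surface, if the arm or the gripper's body presses on something with over 40 N, if the wrist force passes 120 N, or if a joint passes its speed limit or range.

### The arm

A 6-joint arm with a two-finger parallel gripper is mounted at the origin on the work surface. World frame = base frame: x ahead of the robot, y to its left, z up, the work surface at z = 0. Lengths are in m, angles in rad, forces in N, time in s.
With the tool pointing down it reaches from about 0.35 to 0.85 m from the base axis. Payload 8.1 kg.
Tool frame: the origin (TCP) lies between the finger pads; the fingertips stand 11 mm ahead of it and the grasp point (between the pads) lies 8 mm behind it; z points along the fingers, y is the line along which they close (so a half turn about z gives the same grasp; the last joint's range is limited). The gripper opens to 85 mm and grips with 20 to 120 N. Pads are 22 mm wide; open, the fingers measure 114 mm over their backs; the gripper's body (76 mm by 85 mm) begins 54 mm behind the grasp point. The pads swing forward as they close: fully open they stand 13 mm farther back than shut.
Start: joints at [-1.42, 0.13, 1.488, -0, 1.523, -0.085], TCP at [0.14, -0.583, 0.242] pointing down, gripper open.
Joint ranges: [-2.96, 2.96], [-0.89, 2.26], [0.02, 2.5], [-1.34, 4.48], [0, 2.73], [-2.66, 2.66]. Speed limits (rad/s): [2.39, 2.39, 2.79, 3.14, 3.14, 3.14].

### API

Orientations are given as a unit quaternion [w, x, y, z].
In Python, from rig import env gives the robot as it stands. Calls block until the motion is done:
- env.movep(position, orientation): joint-space move of the TCP to a pose.
- env.move_l(position, orientation=None, velocity=0.15): straight line of the TCP; orientation=None keeps the orientation; velocity is the mean speed in m/s.
- env.set_joints(angles): joint-space move.
- env.open_gripper() and env.gripper_close(): open the fingers fully, or close them until they stop; the grip force is fixed at half the most.
- env.sleep(seconds).
- env.solve_ik(position, orientation): joint angles nearest the present ones, or None.
- env.capture(name): name is "scene" or "top"; returns a dict with "frame" (400x640x3 uint8, red, green, blue), "range_z" (400x640 float32, m along the optical axis (not along the pixel's ray), 0 where there is no reading), "vertical_fov" (degrees; the focal length in pixels is half the picture's height over the tangent of half this angle, whatever the lens; pixels are square), "cx", "cy" (the principal point, pixels), "dist" ([k1, k2, p1, p2, k3] as OpenCV has them; the pictures are not rectified), "world_to_cam" (4x4, takes a point from world to camera coordinates). Camera axes: x right, y down, z forward; pixel columns grow to the right and rows downward; lengths in m; the calibration is good to about 2 mm. A picture is of the moment at which its call begins.
A pose or a line that the arm cannot do raises env.Unreachable and nothing moves.
- env.hand_in(): hands the job in; it is judged then, once.
Readings, each from a call of its own:
- env.current_clock(): time.
- env.current_joint_positions(): joint angles.
- env.current_joint_velocities(): joint speeds.
- env.current_joint_torque(): joint torques, N m.
- env.current_tool_pos(): TCP position.
- env.current_orientation(): TCP orientation.
- env.current_wrist_force(): force on the tool from outside, world axes, zero at the start.
- env.current_ft_torque(): the same for the moment, N m.
- env.current_grip_width(): finger opening in m.
- env.current_gripper_force(): force on a finger pad.
Only numpy, scipy, OpenCV 4.12 (cv2) and the standard library are available. Lean on these libraries where they do the work, as an engineer would, in place of code of your own. Each camera call takes 0.05 s, during which the arm holds its last target. There are 200 camera calls.

## Working session

There is one attempt and no reset: what is moved stays moved. The work goes in short steps, each a Python script; the robot and the scene stay as the last script left them, time stands still between calls to the robot, and variables do not carry over. Pictures are saved under pics/ and viewed, at most 10 in all, crops included, and the job is handed in when it is done.

```bash
ls; mkdir -p pics; cat > h.py <<'E'
import numpy as np, cv2, pickle
def cap(env,n):
    c=env.capture(n); pickle.dump(c,open(f'{n}.pkl','wb')); return c
def K(c):
    f=200/np.tan(np.radians(c['vertical_fov'])/2)
    return np.array([[f,0,c['cx']],[0,f,c['cy']],[0,0,1]])
def world(c,uv,z=None):
    """pixels -> world by depth; or on the plane z"""
    uv=np.atleast_2d(np.array(uv,float))
    n=cv2.undistortPoints(uv[:,None],K(c),np.array(c['dist'],float))[:,0]
    T=np.linalg.inv(c['world_to_cam']); r=np.c_[n,np.ones(len(n))]
    if z is None: s=c['range_z'][uv[:,1].astype(int),uv[:,0].astype(int)]
    else: s=(z-T[2,3])/(r@T[:3,:3].T)[:,2]
    return (r*s[:,None])@T[:3,:3].T+T[:3,3]
E
python3 - <<'E'
from rig import env
from h import *
for n in('scene','top'):
    c=cap(env,n); cv2.imwrite(f'pics/{n}0.png',c['frame'][...,::-1])
    print(n,c['dist'],c['vertical_fov'],np.linalg.inv(c['world_to_cam'])[:3,3])
print(env.current_clock(),env.current_orientation())
E
```

```text
pics
scene [-0.02289855  0.          0.          0.          0.        ] 52.421576528434116 [1.13238475 0.09697181 0.73464441]
top [-0.04256419  0.          0.          0.          0.        ] 46.46028195338917 [0.23814922 0.07791426 1.17619145]
0.1 [-8.88107774e-04  9.93057751e-01  1.17624455e-01 -3.84695243e-05]
```

View pics/top0.png

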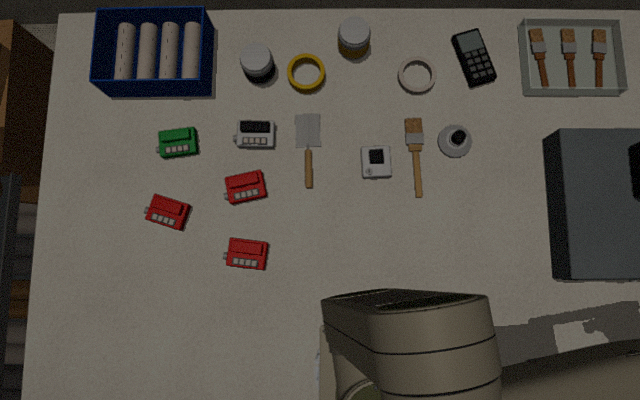

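View pics/scene0.png

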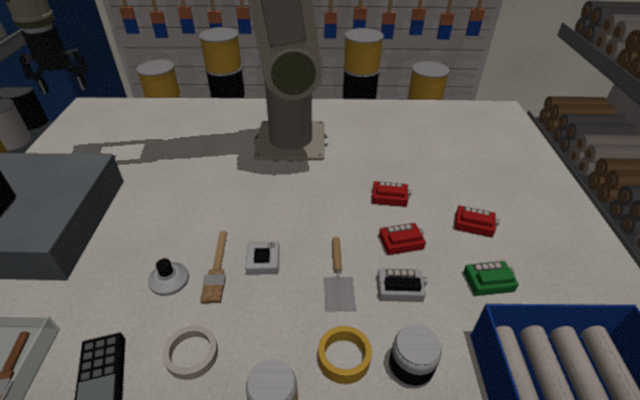

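The top picture has one grey tally counter at (256,134), with its black bar key at about (257,127). The look-alikes are green at (177,143) and red at (245,187), (167,211) and (246,254), plus the till square key at (377,156). The call plunger is at (458,137) and the brush at (415,155). I choose the grey counter and the round puck, and will check both in one close crop.

```bash
python3 - <<'E'
from h import *
c=pickle.load(open('top.pkl','rb')); im=c['frame'][...,::-1]
a=cv2.resize(im[110:160,226:286],None,fx=6.5,fy=6.5,interpolation=cv2.INTER_CUBIC)
b=cv2.resize(im[110:160,426:486],None,fx=6.5,fy=6.5,interpolation=cv2.INTER_CUBIC)
cv2.imwrite('pics/crop1.png',np.hstack([a,b]))
# dark-pixel regions -> world by depth, keep those at key height
for nm,(u0,u1,v0,v1),zr in(('bar',(230,285,112,155),(.036,.056)),('plunger',(430,485,115,162),(.050,.070)),('square',(358,396,140,182),(.033,.051))):
  for n in('top',):
    v,u=np.mgrid[v0:v1,u0:u1]; uv=np.c_[u.ravel(),v.ravel()]
    P=world(c,uv); g=im[uv[:,1],uv[:,0]].max(1)
    m=(g<70)&(P[:,2]>zr[0])&(P[:,2]<zr[1]); Q=P[m]; q=uv[m]
    print(nm,m.sum(),'med z',np.median(Q[:,2]),'pix',q.min(0),q.max(0),'rect',cv2.minAreaRect(Q[:,:2].astype(np.float32)))
E
```

```text
bar 325 med z 0.04555452042292707 pix [240 120] [269 143] rect ((0.5893381834030151, 0.2730940282344818), (0.07614334672689438, 0.057062819600105286), 86.45982360839844)
plunger 130 med z 0.059333400090610944 pix [453 129] [465 141] rect ((0.5723100304603577, -0.2405816912651062), (0.030643431469798088, 0.028207020834088326), 57.34327697753906)
square 199 med z 0.041291628505040645 pix [369 149] [383 163] rect ((0.5247859358787537, -0.03426198661327362), (0.03524529188871384, 0.03575102239847183), 2.4222092628479004)
```

View pics/crop1.png

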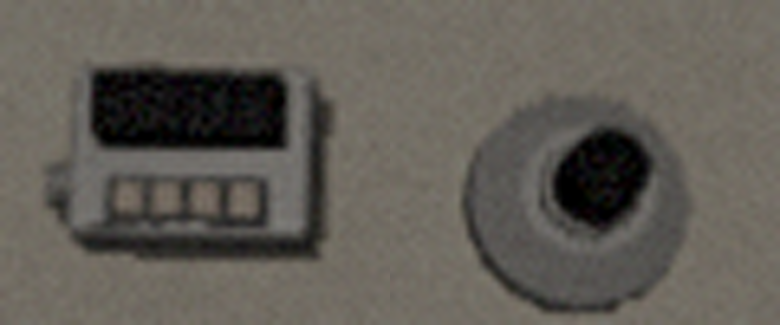

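The crop confirms the grey counter with its black bar key centred at (255,127), and the round puck with its black plunger top at about (459,135). I'll cross-check the positions in the scene camera, then close the gripper and press.

```bash
python3 - <<'E'
from h import *
for n,R in(('top',dict(bar=(236,275,117,140),pl=(445,470,125,150))),('scene',dict(bar=(375,430,268,300),pl=(145,195,250,295)))):
  c=pickle.load(open(n+'.pkl','rb')); im=c['frame']
  for nm,(u0,u1,v0,v1) in R.items():
    z0=dict(bar=.046,pl=.060)[nm]
    v,u=np.mgrid[v0:v1,u0:u1]; uv=np.c_[u.ravel(),v.ravel()]; P=world(c,uv)
    m=(im[uv[:,1],uv[:,0]].max(1)<70)&(abs(P[:,2]-z0)<.005)
    W=world(c,uv[m]+.0,z0); print(n,nm,m.sum(),cv2.minAreaRect(W[:,:2].astype(np.float32)),W[:,:2].mean(0),np.median(P[m,2]))
E
```

```text
top bar 302 ((0.6027888655662537, 0.2716960906982422), (0.07598236948251724, 0.027847524732351303), 86.35370635986328) [0.60264846 0.27111178] 0.045732358974743814
top pl 116 ((0.5723919868469238, -0.24053144454956055), (0.02734765224158764, 0.03100118599832058), 87.31031036376953) [ 0.57209979 -0.24033274] 0.05957603257451116
scene bar 397 ((0.6075745820999146, 0.27325960993766785), (0.028543181717395782, 0.07622966915369034), 0.6842146515846252) [0.60719806 0.27299345] 0.04507568457091449
scene pl 127 ((0.5769780278205872, -0.23762261867523193), (0.030545666813850403, 0.02824733406305313), 46.96745681762695) [ 0.57715098 -0.23710149] 0.059902023792693826
```

```bash
cat >> h.py <<'E'
DOWN=[0,1,0,0]
def press(env,xy,ztop,travel,fstop):
    p=lambda z:[xy[0],xy[1],z+.011]
    env.movep(p(.16),DOWN); env.move_l(p(ztop+.004),velocity=.12)
    f0=env.current_wrist_force()[2]; z=ztop+.004
    while z>ztop-travel-.004:
        z-=.001; env.move_l(p(z),velocity=.02)
        f=env.current_wrist_force()[2]-f0
        print(round(z*1e3),round((env.current_tool_pos()[2]-.011)*1e3,1),round(f,2))
        if f>fstop: break
    env.sleep(.3); print('held',env.current_wrist_force()-0,env.current_tool_pos()[2]-.011)
    env.move_l(p(.16),velocity=.12); print('t',env.current_clock())
E
python3 - <<'E'
from rig import env
from h import *
env.gripper_close(); print(env.current_grip_width(),env.current_clock())
press(env,(.605,.272),.046,.008,7)
E
```

```text
-0.00013792838735883595 0.8667
49 49.7 -1.31
48 47.9 -0.35
47 46.8 0.23
46 46.1 0.68
45 45.1 1.85
44 44.1 0.01
43 43.0 1.39
42 42.0 1.98
41 41.0 2.39
40 40.0 2.58
39 39.0 3.73
38 38.1 4.26
37 38.0 10.55
held [-3.31363405 -1.78412071  9.70808661] 0.03798506701607257
t 10.0583
```

The bar key moved from contact at about 46 mm and bottomed at 38 mm, the full 8 mm. Plunger next.

```bash
python3 - <<'E'
from rig import env
from h import *
press(env,(.5745,-.239),.060,.010,16)
env.movep([.35,-.45,.25],DOWN)
for n,s in(('top',.046),):
    c=cap(env,n); cv2.imwrite('pics/after.png',c['frame'][...,::-1])
    for nm,(u0,u1,v0,v1),z0 in(('bar',(236,275,117,140),.046),('pl',(445,470,125,150),.06),('sq',(365,388,146,168),.042)):
        v,u=np.mgrid[v0:v1,u0:u1]; uv=np.c_[u.ravel(),v.ravel()]; P=world(c,uv)
        m=(c['frame'][uv[:,1],uv[:,0]].max(1)<70)&(abs(P[:,2]-z0)<.009); print(nm,m.sum(),np.median(P[m,2]))
print(env.current_clock(),env.current_wrist_force())
E
```

```text
63 63.8 -0.41
62 62.0 -0.36
61 60.9 0.06
60 60.1 0.23
59 59.4 3.62
58 58.2 4.97
57 57.3 5.34
56 56.4 6.6
55 55.5 6.91
54 54.6 7.02
53 53.7 8.61
52 52.8 8.85
51 51.9 10.55
50 51.0 10.21
49 50.1 10.57
48 50.0 17.8
held [-6.84784246  2.97619262 17.70616307] 0.04998923740125022
t 18.25
bar 327 0.04532032068883862
pl 126 0.059402311925679574
sq 196 0.04144571141482967
19.5083 [-0.68462127  0.30480676  0.04138922]
```

View pics/after.png

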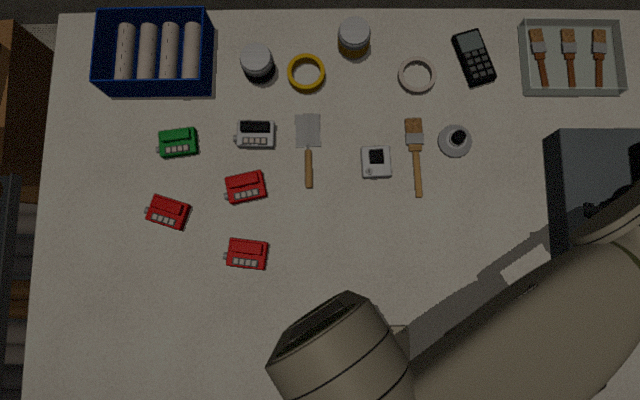

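The plunger bottomed at 50 mm, its full 10 mm, at 17.7 N. The picture shows all three keys back up, at (257,127), (458,137) and (377,156), the brush unmoved at (415,155), and the arm clear.

```bash
python3 -c "
from rig import env
print(env.hand_in())"
```

```text
the job is handed in; nothing more can be done
None
```

I pressed the tally counter's bar key its full 8 mm, then the call plunger its full 10 mm. Both sprang back up, the square key and brush were left alone, and I handed the job in at about 19.5 s; no verdict came back.

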